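Hang and lock the shaker-ring bracket on the slotted upright

TASK

Put the steel shaker-ring bracket back on the slotted upright: hook its two teeth into the two upper slots, then press it straight down by the flat pad on top until the sprung catch snaps in and the bracket sits fully home and level. Press firmly but do not force it, leave the shaker, the canister and the grinder burr where they are, and let go when done.

Things in the scene. Friction and masses are not known exactly. Their poses are not given: they have to be found in the camera images.
- bracket: Loose bare steel bracket, 208 mm long, 136 high, about 0.35 kg, standing on its underside. Origin: foot of the rear face of its back plate; z up, +x towards its two hooks, -x towards its ring. Back plate x -12..0, 24 wide, z 0..126. Arm: bar 12 mm thick (y), z 0..30, out to x -118, then a flat ring 82 mm outside, 14 high, centre x -152. A thin brace in the corner, look only, ends 55 mm out.
- bracket_grip (a point): Middle of the bracket's 12 mm thick arm, at x -85, z 22 mm in the bracket's frame: a place to grip from above, fingers closing along the bracket's y; close to the centre of mass.
- bracket_pad (a point): Centre of the top face of the bracket's flat press pad, which lies on top of the back plate: x -24..0, 34 mm wide in y, z 126..136 in the bracket's frame.
- upper_tooth (a point): Foot of the bracket's upper hook, at x 12, z 60 mm in its frame. Each hook is 12 mm wide: a neck 10 mm high runs 7.5 mm back from the plate, then a tooth 8 mm thick (x 7.5..16), 32 mm high, points down. Upper tooth z 60..92, neck 82..92; in its rear face a round bump (z 65..73) and above it a notch (z 73..83.5).
- lower_tooth (a point): Foot of the bracket's lower hook, at x 12, z 8 mm in its frame. Tooth z 8..40, neck 30..40, otherwise like the upper one, without bump and notch.
- upright: Fixed slotted steel upright, 50 mm wide, 198 high, on a foot plate 130 x 110 x 8 mm. Origin: table level, middle of the front face; z up, the face looks along -x, the way in is +x. Face plate 6 mm thick, open behind. Three slots above one another, each 15 wide, 38 high: z 48..86, 100..138, 152..190. Home: bracket origin at y 0, z 70, x 0 to -1.5 mm in this frame, axes parallel.
- upper_slot (a point): Middle of the lower edge of the top slot, in the front face, 152 mm up; the upper neck rests on this edge when home. The teeth pass in when the bracket is 22 to 28 mm above home (origin 92 to 98 mm up), with 1.5 mm to spare each side; then it goes down and the teeth hook behind the plate.
- lower_slot (a point): Middle of the lower edge of the second slot, in the front face, 100 mm up; for the lower hook.
- catch (a joint): Sprung roller, 10 mm thick, lying across behind the top slot, axis 148 mm up, 16.5 behind the face. 0 = forward; grows to 0.010 m as it is pushed back. It stops the upper tooth 12 to 17 mm above home. A push of 10 to 25 N down on the pad drives the bump past it, then it snaps into the notch (below 0.0015). A push far out on the arm binds. Over 80 N of bracket on upright is forcing.
- shaker: Bystander: squat glass pepper shaker with chrome top, 66 mm across, 85 high; origin under its centre.
- canister: Bystander: yellow plastic refill canister, 88 mm across, 160 high; origin under its centre.
- burr: Bystander: pale ceramic cone burr, 64 mm across, 55 high; origin under its centre.
- press: Fixed cast iron hand press, foot 170 x 130 mm, 285 high, its hand lever up to 386 mm; origin under the centre of its foot.
Things that resemble listed ones, but are neither listed nor needed, are in the scene too. What is shaped like the bracket but purple or red is not meant.

How it is judged:
By the outcome, as a careful person would: the job done as asked, in the order asked, and still so for the second after the job is handed in, with the robot touching nothing.
It also fails if it takes over 54 s, if anything falls off the work surface, if the arm or the gripper's body presses on something with over 40 N, if the wrist force passes 120 N, or if a joint passes its speed limit or range.

ROBOT

A 6-joint arm with a two-finger parallel gripper is mounted at the origin on the work surface. World frame = base frame: x ahead of the robot, y to its left, z up, the work surface at z = 0. Lengths are in m, angles in rad, forces in N, time in s.
With the tool pointing down it reaches from about 0.35 to 0.975 m from the base axis. Payload 4.9 kg.
Tool frame: the origin (TCP) lies midway between the tips of the shut fingers; the grasp point (between the pads) lies 19 mm behind it; z points along the fingers, y is the line along which they close (so a half turn about z gives the same grasp; the last joint's range is limited). The gripper opens to 85 mm and grips with 20 to 120 N. Pads are 22 mm wide; open, the fingers measure 114 mm over their backs; the gripper's body (76 mm by 85 mm) begins 54 mm behind the grasp point. The pads swing forward as they close: fully open they stand 13 mm farther back than shut.
Start: joints at [-1.234, 0.053, 1.613, -0, 1.476, -0.119], TCP at [0.275, -0.561, 0.198] pointing down, gripper open.
Joint ranges: [-3.01, 3.01], [-1.01, 2.22], [0.06, 2.58], [-1.02, 4.17], [0.09, 2.62], [-3.14, 3.14]. Speed limits (rad/s): [2.57, 2.57, 3.14, 3.14, 3.14, 3.14].

INTERFACE

Orientations are given as a unit quaternion [w, x, y, z].
In Python, from plant import manip gives the robot as it stands.
- The arm moves only by the tool move_arm, never from a script. Its argument "increments" is one flat list of numbers, 5 for each row, row after row: the shift along the tool's x, y, z in mm, then the turn about the tool's z in rad, then the opening, from 0 (shut) to 1 (fully open). In form: [tx, ty, tz, spin, jaw, tx, ty, tz, spin, jaw, ...]. A call has 1 to 8 rows; each row shifts and turns the commanded pose from where the row before left it, along the tool's axes as they then stand; what a row does not reach is not made up. A row lasts 1/12 s, in which the tool goes at most 41.7 mm and 7.16 degrees, less where a joint would pass 70% of its speed; a pose out of reach is approached as far as the arm can. A call with a gripper value outside its range is refused whole. The fingers move at their own pace and stop on an object; the grip force is fixed at half the most. Time passes only in rows, so rows that do not move let the fingers close. It gives the time, the measured TCP pose, the force, the opening and the grip force at its end, in the units of the state.
- manip.state(): the state, without advancing time (a new reading comes with each control period).
- manip.grab_frame(name): name is "scene" or "top"; returns a dict with "image" (384x512x3 uint8, blue, green, red), "fov_y" (degrees; the focal length in pixels is half the picture's height over the tangent of half this angle, whatever the lens; pixels are square), "cx", "cy" (the principal point, pixels), "k1" (the pictures are not rectified: a ray, as slopes to the right and down, at radius r is drawn at 1 + k1 r^2 times it, then the intrinsics apply), "eye" and "rotation" of the camera in the world. Camera axes: x right, y down, z forward; pixel columns grow to the right and rows downward; lengths in m; the calibration is good to about 2 mm. A picture is of the moment at which its call begins. There is no depth.
- manip.job_done(): hands the job in; it is judged then, once.
The state is a dict: "time": time; "joint_pos": joint angles; "joint_vel": joint speeds; "joint_efforts": joint torques, N m; "tool_pos": TCP position; "tool_rot": TCP orientation; "contact_force": force on the tool from outside, world axes, zero at the start; "ft_torque": the same for the moment, N m; "gripper_width": opening from 0.0 (shut) to 1.0 (fully open); "grasp_force": force on a finger pad.
Only numpy, scipy, OpenCV 4.12 (cv2) and the standard library are available. Lean on these libraries where they do the work, as an engineer would, in place of code of your own. Each camera call takes 0.05 s, during which the arm holds its last target. There are 200 camera calls.

## Working session

There is one attempt and no reset: what is moved stays moved. The work goes in short steps, Python scripts to look and compute and a tool call to move; the robot and the scene stay as the last step left them, time stands still between calls to the robot, and variables do not carry over. Pictures are saved under pics/ and viewed, at most 10 in all, crops included, and the job is handed in when it is done.

Besides the shell and the picture viewer there is one more tool, called after "Emit:" as name(argument=value, ...) on one line, values as JSON. move_arm: Moves the arm, as the interface text tells. Its arguments: {"type":"object","properties":{"increments":{"type":"array"}},"required":["increments"]}

```bash
mkdir -p pics; cat > h.py <<'E'
import numpy as np, cv2
from plant import manip
def grab(n,fn=None):
    f=manip.grab_frame(n)
    if fn: cv2.imwrite('pics/'+fn,f['image'])
    return f
def cam(f):
    h=f['image'].shape[0]; F=h/2/np.tan(np.radians(f['fov_y'])/2)
    return F,np.array(f['eye']),np.array(f['rotation']),f['cx'],f['cy'],f['k1']
def proj(f,P):
    F,e,R,cx,cy,k=cam(f); p=(np.atleast_2d(P)-e)@R
    s=p[:,:2]/p[:,2:]; s=s*(1+k*(s**2).sum(1,keepdims=True)); return s*F+[cx,cy]
def ray(f,uv):
    F,e,R,cx,cy,k=cam(f); d=(np.array(uv,float)-[cx,cy])/F; s=d.copy()
    for _ in range(20): s=d/(1+k*(s@s))
    v=R@np.array([s[0],s[1],1]); return e,v/np.linalg.norm(v)
def atz(f,uv,z):
    e,v=ray(f,uv); return e+v*(z-e[2])/v[2]
E
python3 - <<'E'
from h import *
for n in('scene','top'):
    f=grab(n,n+'0.png'); print(n,{k:np.round(v,4).tolist() for k,v in f.items() if k!='image'})
s=manip.state();print({k:np.round(v,3).tolist() for k,v in s.items()})
E
```

```text
scene {'fov_y': 44.9505, 'cx': 254.6649, 'cy': 193.2732, 'k1': -0.1178, 'eye': [1.0698, -0.8097, 1.0858], 'rotation': [-0.3662, 0.8823, 0.2732, -0.1128]}
top {'fov_y': 43.7431, 'cx': 255.7881, 'cy': 188.8862, 'k1': 0.0487, 'eye': [0.1641, 0.0005, 1.6749], 'rotation': [0.0802, -0.6951, 0.7101, -0.0777]}
{'time': 0.1, 'joint_pos': [-1.234, 0.053, 1.614, 0.0, 1.476, -0.119], 'joint_vel': [0.001, -0.001, -0.004, -0.001, -0.0, -0.001], 'joint_efforts': [-0.0, -39.491, -37.136, -0.0, 0.004, -0.0], 'tool_pos': [0.275, -0.561, 0.197], 'tool_rot': [-0.001, 0.974, 0.226, -0.0], 'contact_force': [-0.43, 0.418, -0.563], 'ft_torque': [0.049, -0.039, 0.025], 'grasp_force': 0.0, 'gripper_width': 1.003}
```

```bash
sed -i 's/np.array(f\[.rotation.\])/Q(f["rotation"])/; 2a from scipy.spatial.transform import Rotation as Rn\ndef Q(q): return Rn.from_quat([q[1],q[2],q[3],q[0]]).as_matrix()' h.py; head -14 h.py
python3 - <<'E'
from h import *
f=grab('scene'); print(proj(f,[manip.state()['tool_pos'],[0,0,0]]))
f=grab('top'); print(proj(f,[manip.state()['tool_pos'],[0,0,0]]))
E
```

```text
import numpy as np, cv2
from plant import manip
from scipy.spatial.transform import Rotation as Rn
def Q(q): return Rn.from_quat([q[1],q[2],q[3],q[0]]).as_matrix()
def grab(n,fn=None):
    f=manip.grab_frame(n)
    if fn: cv2.imwrite('pics/'+fn,f['image'])
    return f
def cam(f):
    h=f['image'].shape[0]; F=h/2/np.tan(np.radians(f['fov_y'])/2)
    return F,np.array(f['eye']),Q(f["rotation"]),f['cx'],f['cy'],f['k1']
def proj(f,P):
    F,e,R,cx,cy,k=cam(f); p=(np.atleast_2d(P)-e)@R
    s=p[:,:2]/p[:,2:]; s=s*(1+k*(s**2).sum(1,keepdims=True)); return s*F+[cx,cy]
[[ 41.3400373  262.02799079]
 [136.89027373 157.30600294]]
[[442.71824322 257.22454975]
 [259.95631601 348.9272614 ]]
```

View pics/scene0.png

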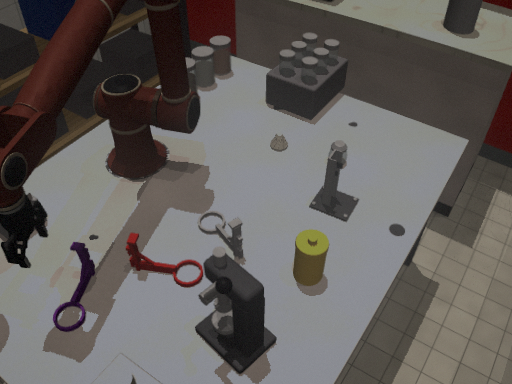

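View pics/top0.png

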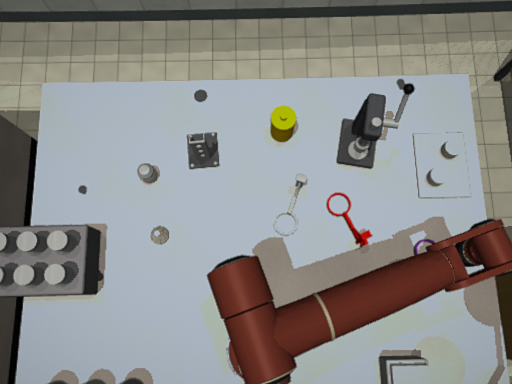

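The scene view shows three bracket-shaped things: purple at (75,290), red at (165,265) and bare steel with its ring at (211,222) and pad at (236,228). In the top view the steel one has its ring at (286,224) and pad at (301,181). The steel one fits the description because it is bare steel and neither purple nor red. The upright is at scene (335,185) / top (203,150). I'll enlarge the bracket and the upright.

```bash
python3 - <<'E'
import cv2,numpy as np
t=cv2.imread('pics/top0.png');s=cv2.imread('pics/scene0.png')
c=lambda im,x,y,w,h:cv2.resize(im[y:y+h,x:x+w],(w*5,h*5),interpolation=cv2.INTER_CUBIC)
a=np.hstack([c(t,255,165,75,58+14)[:300], c(t,178,125,60,60)[:,:300]])
b=np.hstack([c(s,190,200,75,60), c(s,300,130,75,90)[:300]])
a=np.hstack([cv2.resize(t[168:243,255:330],(400,300) if 0 else (300,300),interpolation=cv2.INTER_CUBIC),cv2.resize(t[125:175,178:228],(300,300),interpolation=cv2.INTER_CUBIC)])
b=np.hstack([cv2.resize(s[200:260,190:250],(300,300),interpolation=cv2.INTER_CUBIC),cv2.resize(s[135:220,295:380],(300,300),interpolation=cv2.INTER_CUBIC)])
cv2.imwrite('pics/crop.png',np.vstack([a,b]))
E
```

```text
(no output)
```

View pics/crop.png

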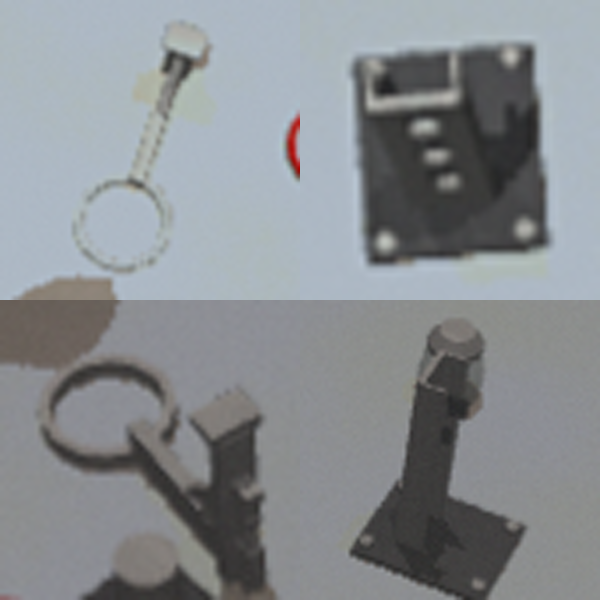

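```bash
cat > fit.py <<'E'
from h import *
from scipy.optimize import minimize
from scipy.ndimage import map_coordinates
def box(x,y,z):  # 12 edges
    c=lambda i,j,k:(x[i],y[j],z[k]); E=[]
    for i in(0,1):
        for j in(0,1): E+=[(c(i,j,0),c(i,j,1)),(c(i,0,j),c(i,1,j)),(c(0,i,j),c(1,i,j))]
    return E
def circ(cx,r,z,n=48):
    a=np.linspace(0,2*np.pi,n+1); p=[(cx+r*np.cos(t),r*np.sin(t),z) for t in a]; return list(zip(p[:-1],p[1:]))
top4=lambda x,y,z:[e for e in box(x,y,(z,z)) if e[0]!=e[1]][:99]
BR=box((-.024,0),(-.017,.017),(.126,.136))+circ(-.152,.041,.014)+circ(-.152,.030,.014)+\
   [((-.118,s,.030),(-.03,s,.030)) for s in(-.006,.006)]
def UP(d): 
    sl=[]
    for z in(.048,.1,.152): sl+=top4((0,0),(-.0075,.0075),z)+top4((0,0),(-.0075,.0075),z+.038)
    return box((0,.006),(-.025,.025),(.198,.198))+box((d-.065,d+.065),(-.055,.055),(.008,.008))+\
     [((0,s,.02),(0,s,.198)) for s in(-.025,.025)]
def samples(E,step=.002):
    P,T=[],[]
    for a,b in E:
        a,b=np.array(a),np.array(b); L=np.linalg.norm(b-a)
        if L<1e-6: continue
        for t in (np.arange(max(1,round(L/step)))+.5)/max(1,round(L/step)): P.append(a+t*(b-a)); T.append((b-a)/L)
    return np.array(P),np.array(T)
def world(P,q,z0=0):
    c,s=np.cos(q[2]),np.sin(q[2]); return P@np.array([[c,s,0],[-s,c,0],[0,0,1]])+[q[0],q[1],z0]
def grads(f,b=.8):
    g=cv2.GaussianBlur(cv2.cvtColor(f['image'],cv2.COLOR_BGR2GRAY).astype(np.float32),(0,0),b)
    return cv2.Sobel(g,cv2.CV_32F,1,0),cv2.Sobel(g,cv2.CV_32F,0,1)
def score(f,G,E,q,z0=0):
    P,T=samples(E); W=world(P,q,z0); W2=world(P+T*.002,q,z0)
    a=proj(f,W); t=proj(f,W2)-a; n=np.stack([-t[:,1],t[:,0]],1); n/=np.linalg.norm(n,axis=1,keepdims=True)+1e-9
    gx,gy=[map_coordinates(g,[a[:,1],a[:,0]],order=1,mode='nearest') for g in G]
    return np.minimum(np.abs(gx*n[:,0]+gy*n[:,1]),120).mean()
def fit(fs,mk,q0,z0=0,blurs=(2,1,.7)):
    q=np.array(q0,float); 
    for b in blurs:
        Gs=[grads(f,b) for f in fs]; u=np.array([.004,.004,.04,.006])[:len(q)]
        cost=lambda d:-sum(score(f,G,mk(q+d*u),q+d*u,z0) for f,G in zip(fs,Gs))
        best=min((minimize(cost,s,method='Nelder-Mead',options=dict(initial_simplex=np.vstack([s]+[s+e for e in np.eye(len(q))*b/2]),xatol=.01,fatol=.01)) for s in np.random.default_rng(0).normal(0,b/2,(8,len(q)))),key=lambda r:r.fun)
        q=q+best.x*u
    return q,-best.fun
def draw(f,im,E,q,k,o,col,z0=0):
    for a,b in E:
        p=((proj(f,world(np.array([a,b],float),q,z0))-o+.5)*k-.5)
        cv2.line(im,*[tuple(int(v) for v in np.round(x)) for x in p],col,1,cv2.LINE_AA)
E
cat > r1.py <<'E'
from fit import *
ft,fs=grab('top'),grab('scene')
r=atz(ft,(285.5,224),.014); p=atz(ft,(301.75,179),.136); print('ring',r,'pad',p,np.linalg.norm((p-r)[:2]))
yaw=np.arctan2(*(p-r)[[1,0]]); q0=[r[0]+.152*np.cos(yaw),r[1]+.152*np.sin(yaw),yaw]
L=atz(ft,(178+368/6,125+107/6),.198);R=atz(ft,(178+460/6,125+104/6),.198); print('up',L,R,np.linalg.norm(L-R))
m=(L+R)/2; u0=[m[0],m[1],np.arctan2(L[1]-R[1],L[0]-R[0])-np.pi/2,.02]
print('init',q0,u0)
res={}
for nm,F in(('top',[ft]),('scene',[fs]),('both',[ft,fs])):
    b=fit(F,lambda q:BR,q0); u=fit(F,lambda q:UP(q[3]),u0); res[nm]=(b[0],u[0])
    print(nm,'BR',b[0].round(4),round(b[1],1),'UP',u[0].round(4),round(u[1],1))
def crop(f,x,y,w,col,nm):
    k=400/w; im=cv2.resize(f['image'][y:y+w,x:x+w],(400,400),interpolation=cv2.INTER_CUBIC); im=im[:300] if 0 else im
    b,u=res[nm]; draw(f,im,BR,b,k,np.array([x,y]),col); draw(f,im,UP(u[3]),u,k,np.array([x,y]),col); return cv2.resize(im,(300,300),interpolation=cv2.INTER_AREA)
c=(0,255,0)
cv2.imwrite('pics/fit1.png',np.vstack([np.hstack([crop(ft,255,168,75,c,'top'),crop(ft,178,125,50,c,'top')]),np.hstack([crop(fs,190,200,60,c,'scene'),crop(fs,295,135,85,c,'scene')])]))
E
python3 r1.py
```

```text
ring [ 0.41368977 -0.09881214  0.014     ] pad [ 0.54444517 -0.1504803   0.136     ] 0.1405936507756394
up [0.65412908 0.05240301 0.198     ] [0.65470881 0.00275073 0.198     ] 0.04965566491499127
init [np.float64(0.5550533442041159), np.float64(-0.1546721334260121), np.float64(-0.37631944509549614)] [np.float64(0.6544189424004943), np.float64(0.027576868521642345), np.float64(0.011675271563720724), 0.02]
top BR [ 0.5432 -0.1508 -0.3794] 50.3 UP [ 0.6964 -0.0944 -0.1226  0.0926] 54.7
scene BR [ 0.569  -0.1599 -0.3327] 77.0 UP [0.7041 0.0187 0.093  0.002 ] 40.1
both BR [ 0.5612 -0.1587 -0.3771] 120.0 UP [ 0.7457 -0.1422  0.8534  0.0725] 77.9
```

View pics/fit1.png

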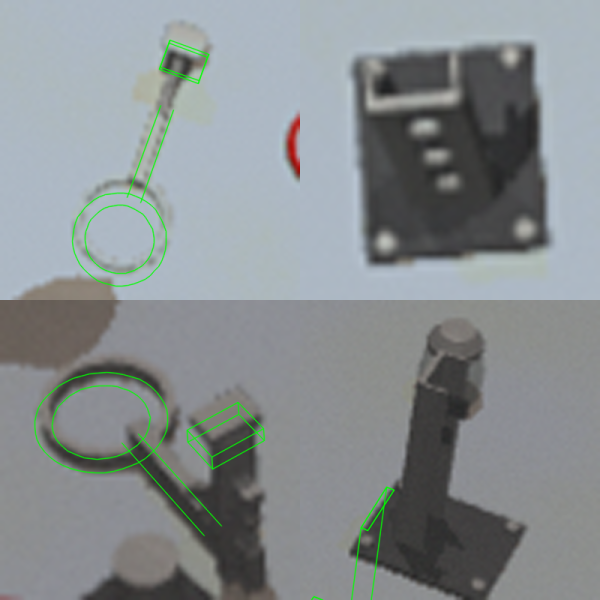

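The unbounded edge fit drifted off: the wires do not lie on the objects. I'll compare clicked points across both cameras and then refit with tight bounds.

```bash
python3 - <<'E'
from fit import *
ft,fs=grab('top'),grab('scene')
T=lambda c,o,k:np.array(o)+(np.array(c)+.5)/k-.5
k=np.array([300/85]*2)
print('top ring',atz(ft,T((122.5,224),(255,168),4),.014),'pad',atz(ft,T((186,40),(255,168),4),.136))
print('scn ring',atz(fs,T((110,112),(190,200),5),.014),'pad',atz(fs,T((225,112),(190,200),5),.136))
print('top foot',[atz(ft,T(c,(178,125),6),.008).round(4).tolist() for c in((353,58),(532,44),(546,246),(367,262))])if 0 else None
print('top foot',[atz(ft,T((c[0]-300,c[1]),(178,125),6),.008).round(4).tolist() for c in((353,58),(532,44),(546,246),(367,262))])
print('scn foot',[atz(fs,T((c[0]-300,c[1]-300),(295,135),300/85),.008).round(4).tolist() for c in((398,483),(525,525),(482,602),(350,552))])
print('top upr',[atz(ft,T((c[0]-300,c[1]),(178,125),6),.198).round(4).tolist() for c in((366,107),(461,104))])
E
```

```text
top ring [ 0.41503103 -0.09798399  0.014     ] pad [ 0.54918322 -0.14860872  0.136     ]
scn ring [ 0.42536328 -0.10107799  0.014     ] pad [ 0.55052845 -0.14611609  0.136     ]
top foot [[0.7544, 0.2526, 0.008], [0.761, 0.1433, 0.008], [0.6327, 0.1352, 0.008], [0.625, 0.2429, 0.008]]
scn foot [[0.6295, 0.2372, 0.008], [0.754, 0.2548, 0.008], [0.7637, 0.1458, 0.008], [0.6365, 0.1328, 0.008]]
top upr [[0.6591, 0.2166, 0.198], [0.6597, 0.1654, 0.198]]
```

```bash
python3 - <<'E'
s=open('fit.py').read()
s=s.replace("cost=lambda d:-sum(","cost=lambda d:8*np.sum(np.clip(np.abs((q+d*u-q0)/np.array([.006,.006,.06,.01])[:len(q)])-1,0,None)**2)-sum(")
open('fit.py','w').write(s)
r=open('r1.py').read()
i=r.index("r=atz"); j=r.index("res={}")
r=r[:i]+"yaw=np.arctan2(-.0478,.1300); q0=[.549+.012*np.cos(yaw),-.1475+.012*np.sin(yaw),yaw]; u0=[.6595,.191,.08,.034]\n"+r[j:]
open('r1.py','w').write(r.replace('fit1','fit2').replace("if 0 else im","if 0 else im"))
E
python3 r1.py
```

```text
top BR [ 0.5581 -0.157  -0.3815] 55.3 UP [0.6551 0.1915 0.0814 0.0378] 99.1
scene BR [ 0.5647 -0.1602 -0.3689] 75.5 UP [0.6633 0.1908 0.0626 0.0329] 92.3
both BR [ 0.5639 -0.1506 -0.3448] 124.2 UP [0.6593 0.1911 0.076  0.0355] 191.0
```

View pics/fit2.png

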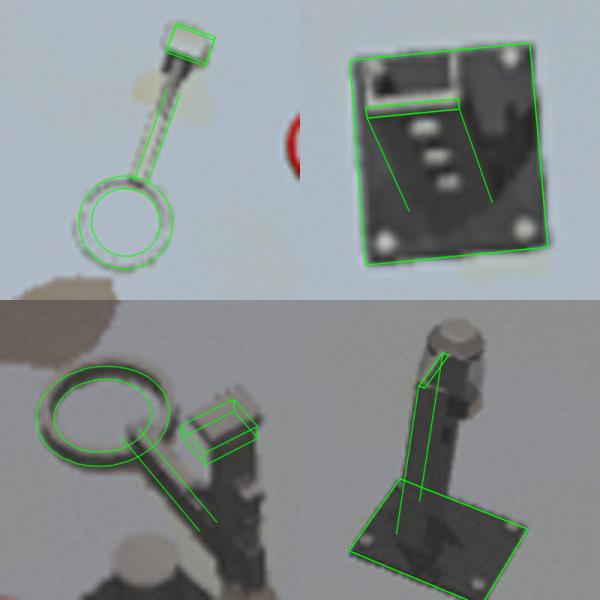

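```bash
cat > g.py <<'E'
from h import *
import sys
def rel(x,y,z,yaw):
    s=manip.state(); R=Q(s['tool_rot']); y0=np.arctan2(R[1,0],R[0,0])
    sp=-((yaw-y0+np.pi)%(2*np.pi)-np.pi); R2=np.array([[np.cos(yaw),np.sin(yaw),0],[np.sin(yaw),-np.cos(yaw),0],[0,0,-1]])
    d=np.array([x,y,z])-s['tool_pos']
    print('t',round(s['time'],2),'pos',s['tool_pos'].round(4) if hasattr(s['tool_pos'],'round') else s['tool_pos'],'yaw',round(y0,4),'tilt',R[2].round(3),'spin',round(sp,4),'shift now',(R.T@d*1000).round(1),'after',(R2.T@d*1000).round(1),'F',np.round(s['contact_force'],1),'j',np.round(s['joint_pos'],2))
if __name__=='__main__': rel(*map(float,sys.argv[1:]))
E
python3 - <<'E'
from g import *
b=np.array([.560,-.156]);y=-.378
gp=b-.085*np.array([np.cos(y),np.sin(y)]);print(gp); rel(gp[0],gp[1],.150,y)
f=grab('top')
for n,uv,z in(('canister',(283,116),.16),('burr',(160,235),.03),('press',(357,142),.01),('shaker',(147,168),.085)):print(n,atz(f,uv,z).round(3))
E
```

```text
[ 0.48100061 -0.1246297 ]
t 0.5 pos [ 0.2751 -0.5612  0.1983] yaw 0.4558 tilt [-0. -0. -1.] spin 0.8338 shift now [ 377.  -301.3   48.3] after [  30.3 -481.7   48.3] F [-0.4  0.1 -0.5] j [-1.23  0.05  1.61 -0.    1.48 -0.12]
canister [ 0.758 -0.094  0.16 ]
burr [0.383 0.336 0.03 ]
press [ 0.71  -0.369  0.01 ]
shaker [0.608 0.375 0.085]
```

Emit:
move_arm(increments=[0,0,0,0.119,1,0,0,0,0.119,1,0,0,0,0.119,1,0,0,0,0.119,1,0,0,0,0.119,1,0,0,0,0.119,1,0,0,0,0.119,1,0,-20,0,0,1])

```text
time: 1.22
tool_pos: [0.2814, -0.5444, 0.1983]
tool_rot: [0.001, 0.982, -0.191, -0.0]
contact_force: [0.3, 0.2, 0.4]
gripper_width: 0.996
grasp_force: 0.0
```

Emit:
move_arm(increments=[0,-35,0,0,1,3,-35,0,0,1,3,-35,0,0,1,3,-35,0,0,1,3,-35,0,0,1,3,-35,0,0,1,3,-35,0,0,1,3,-35,0,0,1])

```text
time: 1.88
tool_pos: [0.4056, -0.2885, 0.1986]
tool_rot: [0.0, 0.982, -0.188, 0.0]
contact_force: [0.2, -0.6, -0.4]
gripper_width: 1.0
grasp_force: 0.0
```

Emit:
move_arm(increments=[3,-35,0,0,1,3,-35,0,0,1,3,-35,10,0,1,3,-35,10,0,1,0,-25,10,0,1,0,-10,10,0,1,0,0,0,0,1])

```text
time: 2.47
tool_pos: [0.4799, -0.1295, 0.1559]
tool_rot: [-0.0, 0.983, -0.186, -0.002]
contact_force: [-0.1, 0.3, -0.1]
gripper_width: 0.996
grasp_force: 0.0
```

```bash
python3 g.py .481 -.1246 .100 -.378; python3 - <<'E'
from fit import *
ft,fs=grab('top'),grab('scene')
o=[];s=manip.state();print(s['tool_pos'])
for f,x,y,w in((ft,235,150,90),(fs,170,170,100)):
    k=400/w; im=cv2.resize(f['image'][y:y+w,x:x+w],(400,400),interpolation=cv2.INTER_CUBIC); draw(f,im,BR,(.560,-.156,-.378),k,np.array([x,y]),(0,255,0)); o.append(im)
    p=(proj(f,s['tool_pos'])[0]-[x,y]+.5)*k; cv2.circle(im,(int(p[0]),int(p[1])),4,(0,0,255),1)
cv2.imwrite('pics/a3.png',np.hstack(o))
E
```

```text
t 2.47 pos [ 0.4799 -0.1295  0.1559] yaw -0.3738 tilt [-0.004 -0.    -1.   ] spin 0.0042 shift now [-0.5 -5.  55.9] after [-0.8 -5.  55.9] F [-0.1  0.3 -0.1] j [-0.41 -0.23  1.95  0.    1.43  1.53]
[ 0.48032067 -0.13211149  0.15796748]
```

View pics/a3.png

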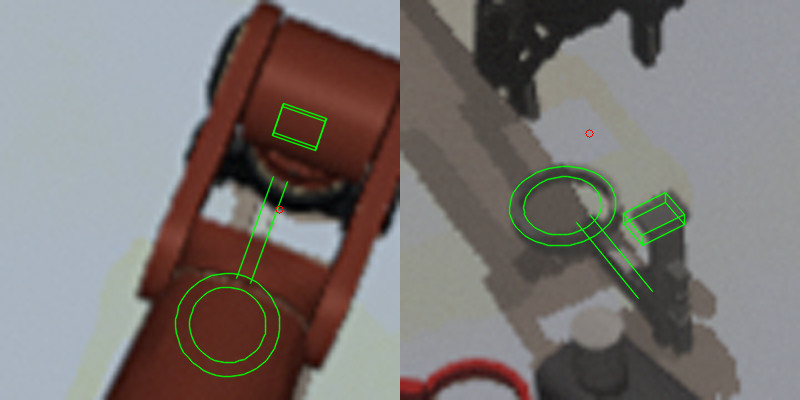

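The picture shows the open fingers above the bracket's arm and the green model within about 2 px of the pad at (660,215), so I descend and grip.

Emit:
move_arm(increments=[0,-7,20,0.004,1,0,0,30,0,1,0,0,30,0,1,0,0,25,0,1,0,0,20,0,1,0,0,10,0,1,0,0,0,0,1,0,0,0,0,1])

```text
time: 3.23
tool_pos: [0.4836, -0.1264, 0.0241]
tool_rot: [0.0, 0.982, -0.19, 0.0]
contact_force: [0.1, -0.1, 0.8]
gripper_width: 1.004
grasp_force: 0.0
```

```bash
python3 g.py .481 -.1246 .005 -.378
```

```text
t 3.23 pos [ 0.4836 -0.1264  0.0241] yaw -0.3826 tilt [ 0.001  0.    -1.   ] spin -0.0046 shift now [-3.1 -0.7 19.1] after [-3.1 -0.7 19.1] F [ 0.1 -0.1  0.8] j [-0.4  -0.07  2.04 -0.    1.17  1.55]
```

Emit:
move_arm(increments=[-3,0,9,0,1,0,0,9,0,1,0,0,0,0,1,0,0,0,0,0,0,0,0,0,0,0,0,0,0,0,0,0,0,0,0,0,0,0,0,0])

```text
time: 3.9
tool_pos: [0.4808, -0.1242, 0.0057]
tool_rot: [0.0, 0.982, -0.189, 0.0]
contact_force: [0.9, 0.1, -0.0]
gripper_width: 0.296
grasp_force: 0.0
```

Emit:
move_arm(increments=[0,0,0,0,0,0,0,0,0,0,0,0,0,0,0,0,0,0,0,0,0,0,0,0,0])

```text
time: 4.32
tool_pos: [0.4805, -0.1241, 0.0053]
tool_rot: [0.0, 0.982, -0.189, -0.0]
contact_force: [1.0, -0.1, -0.1]
gripper_width: -0.006
grasp_force: 0.0
```

```bash
python3 g.py .481 -.1246 .005 -.378; python3 - <<'E'
from h import *
s=manip.state();print(s['gripper_width'],s['grasp_force'],s['contact_force'],s['ft_torque'])
E
```

```text
t 4.32 pos [ 0.4805 -0.1241  0.0053] yaw -0.3812 tilt [-0.  0. -1.] spin -0.0032 shift now [0.6 0.3 0.3] after [0.6 0.3 0.3] F [ 1.  -0.1 -0.1] j [-0.4  -0.05  2.06 -0.    1.13  1.55]
-0.0061333941376456565 0.0 [ 1.02043396 -0.12344184 -0.08516277] [ 0.01716457 -0.04946028 -0.00662241]
```

The fingers shut fully with no grip force, so the grasp missed. I'll look again.

```bash
python3 - <<'E'
from fit import *
ft,fs=grab('top','t4.png'),grab('scene','s4.png')
o=[];s=manip.state()
for f,x,y,w in((ft,235,150,90),(fs,170,170,100)):
    k=400/w; im=cv2.resize(f['image'][y:y+w,x:x+w],(400,400),interpolation=cv2.INTER_CUBIC)
    p=(proj(f,s['tool_pos'])[0]-[x,y]+.5)*k; cv2.circle(im,(int(p[0]),int(p[1])),4,(0,0,255),1); o.append(im)
cv2.imwrite('pics/a4.png',np.hstack(o))
E
```

```text
(no output)
```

View pics/a4.png

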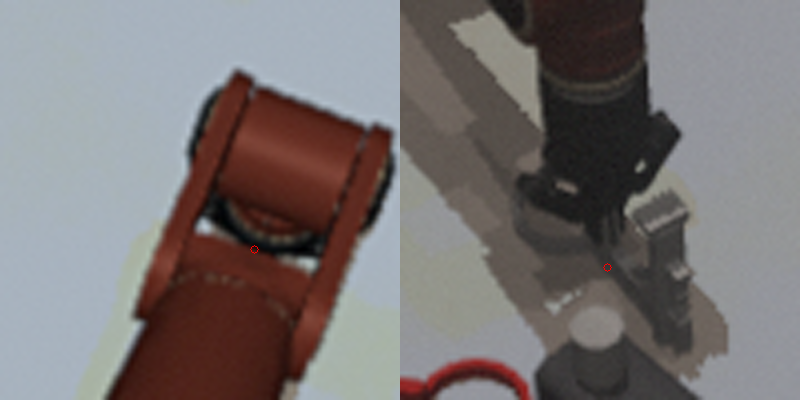

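Both pictures show the bracket unmoved, with its pad still at (662,212). The shut finger tips appear at about (605,245), while the projected TCP is at (607,267). I'll check this with height ticks.

```bash
python3 - <<'E'
from fit import *
fs=manip.grab_frame('scene')
im0=cv2.imread('pics/scene0.png'); im=fs['image']; s=manip.state(); print(s['tool_pos'],s['contact_force'])
def crop(img,x,y,w,h,k,base,zs,wire=False):
    o=cv2.convertScaleAbs(cv2.resize(img[y:y+h,x:x+w],(w*k,h*k),interpolation=cv2.INTER_CUBIC),alpha=1.8,beta=10)
    for z in zs:
        p=(proj(fs,[*base,z])[0]-[x,y]+.5)*k; cv2.line(o,(int(p[0])-6,int(p[1])),(int(p[0])+6,int(p[1])),(0,0,255),1)
    return o
a=crop(im0,0,215,50,60,8,(.275,-.5612),(.198,.211,.238))
b=crop(im,295-0 if 0 else 195,195,50,60,8,s['tool_pos'][:2],(.005,.030,.055))
cv2.imwrite('pics/a5.png',np.hstack([a,b]))
E
```

```text
[ 0.48052902 -0.12408822  0.00528994] [-0.40825033 -1.04223198 -0.40597825]
```

View pics/a5.png

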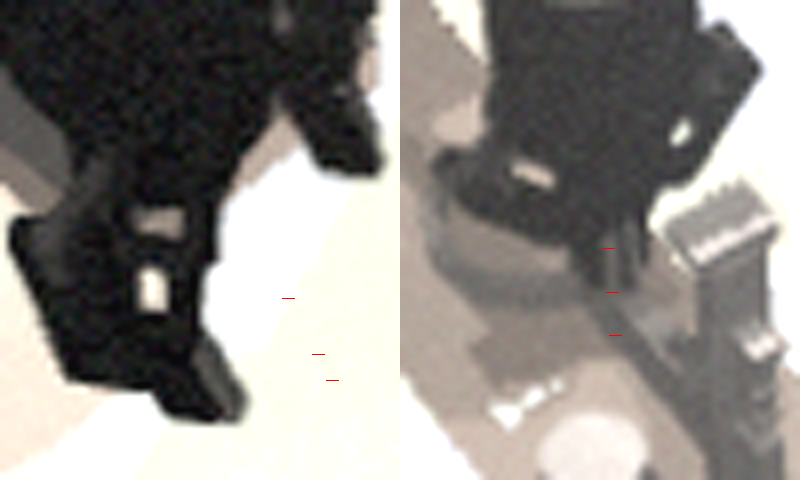

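In the free view on the left the open tips are at (215,420) and (365,170), with their middle on the z=.238 tick. The shut tips on the right end on the .030 tick, on top of the bar. The tool therefore stands about 25 mm higher than the reading. I'll open, descend in small steps while watching the force, and grip again.

Emit:
move_arm(increments=[0,0,0,0,1,0,0,0,0,1,0,0,0,0,1,0,0,0,0,1,0,0,0,0,1,0,0,0,0,1,0,0,0,0,1,0,0,0,0,1])

```text
time: 5.13
tool_pos: [0.4806, -0.1241, 0.0053]
tool_rot: [-0.0, 0.982, -0.189, 0.0]
contact_force: [0.4, 0.6, 0.5]
gripper_width: 0.999
grasp_force: 0.0
```

Emit:
move_arm(increments=[0,0,4,0,1,0,0,4,0,1,0,0,4,0,1,0,0,0,0,1,0,0,0,0,1])

```text
time: 5.55
tool_pos: [0.48, -0.1239, -0.0074]
tool_rot: [-0.0, 0.982, -0.189, -0.001]
contact_force: [-0.8, -0.5, -0.7]
gripper_width: 0.997
grasp_force: 0.0
```

Emit:
move_arm(increments=[0,0,4,0,1,0,0,4,0,1,0,0,3,0,1,0,0,0,0,1,0,0,0,0,1])

```text
time: 5.97
tool_pos: [0.4803, -0.124, -0.0181]
tool_rot: [-0.0, 0.982, -0.189, -0.0]
contact_force: [0.1, 0.1, 0.6]
gripper_width: 0.999
grasp_force: 0.0
```

Emit:
move_arm(increments=[0,0,0,0,0,0,0,0,0,0,0,0,0,0,0,0,0,0,0,0,0,0,0,0,0,0,0,0,0,0,0,0,0,0,0,0,0,0,0,0])

```text
time: 6.63
tool_pos: [0.481, -0.1239, -0.0172]
tool_rot: [-0.0, 0.982, -0.19, 0.0]
contact_force: [0.3, 2.1, 2.8]
gripper_width: 0.124
grasp_force: 60.9
```

Emit:
move_arm(increments=[0,0,-5,0,0,0,0,-15,0,0,0,0,-20,0,0,0,0,-25,0,0,0,0,-25,0,0,0,0,-20,0,0,0,0,-10,0,0,0,0,0,0,0])

```text
time: 7.3
tool_pos: [0.4817, -0.1248, 0.1044]
tool_rot: [0.001, 0.982, -0.189, 0.002]
contact_force: [0.5, -0.0, -4.0]
gripper_width: 0.121
grasp_force: 60.1
```

Emit:
move_arm(increments=[0,0,0,-0.08,0,0,0,0,-0.1,0,0,0,0,-0.1,0,0,0,0,-0.1,0,0,0,0,-0.078,0,0,0,0,0,0,0,0,0,0,0])

```text
time: 7.88
tool_pos: [0.4792, -0.1236, 0.1002]
tool_rot: [-0.001, 0.999, 0.037, -0.002]
contact_force: [-0.1, -0.3, -4.3]
gripper_width: 0.121
grasp_force: 60.0
```

```bash
python3 g.py .5297 .1812 .103 .076; python3 - <<'E'
from h import *
s=manip.state();print(s['gripper_width'],s['grasp_force'],s['contact_force'],s['ft_torque'])
E
```

```text
t 7.88 pos [ 0.4792 -0.1236  0.1002] yaw 0.0747 tilt [-0.003 -0.001 -1.   ] spin -0.0013 shift now [  73.1 -300.2   -2.7] after [  73.5 -300.1   -2.8] F [-0.1 -0.3 -4.3] j [-0.4  -0.18  2.   -0.    1.32  1.09]
0.1211797853235664 59.98499393463135 [-0.12525666 -0.25367841 -4.29014202] [-0.03040783  0.10780549 -0.03202905]
```

Emit:
move_arm(increments=[5,-15,0,0,0,7,-28,0,0,0,8,-32,0,0,0,8,-32,0,0,0,8,-32,0,0,0,8,-32,0,0,0,8,-32,0,0,0,8,-32,0,0,0])

```text
time: 8.55
tool_pos: [0.5217, 0.1163, 0.1012]
tool_rot: [0.0, 0.999, 0.037, -0.001]
contact_force: [1.4, 0.1, -4.7]
gripper_width: 0.128
grasp_force: 60.0
```

Emit:
move_arm(increments=[8,-32,0,0,0,5,-23,0,0,0,0,-10,0,0,0,0,0,0,0,0,0,0,0,0,0,0,0,0,0,0])

```text
time: 9.05
tool_pos: [0.5299, 0.1795, 0.1017]
tool_rot: [0.0, 0.999, 0.038, -0.001]
contact_force: [0.4, -0.0, -4.5]
gripper_width: 0.118
grasp_force: 60.0
```

```bash
python3 g.py .5297 .1812 .103 .076; python3 - <<'E'
from fit import *
ft,fs=grab('top','t6.png'),grab('scene','s6.png')
o=[];s=manip.state()
for f,x,y,w in((ft,170,120,80),(fs,270,120,100)):
    k=400/w; im=cv2.convertScaleAbs(cv2.resize(f['image'][y:y+w,x:x+w],(400,400),interpolation=cv2.INTER_CUBIC),alpha=1.4); o.append(im)
cv2.imwrite('pics/a6.png',np.hstack(o))
E
```

```text
t 9.05 pos [0.5299 0.1795 0.1017] yaw 0.0754 tilt [-0.001  0.001 -1.   ] spin -0.0006 shift now [-0.1 -1.7 -1.3] after [-0.1 -1.7 -1.3] F [ 0.4 -0.  -4.5] j [ 0.19 -0.02  1.85 -0.    1.31  1.69]
```

View pics/a6.png

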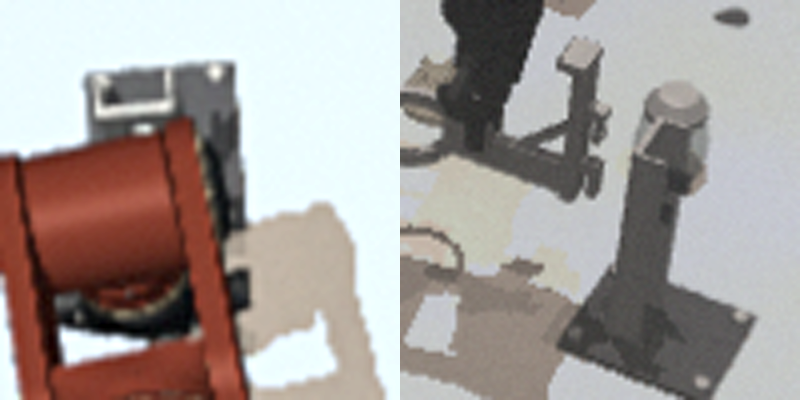

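The bracket is held level, with its pad at (582,53) and hooks at (600,125) and (590,180), in front of the upright, whose rim runs (637,160)–(660,122). Next I compare the held bracket and the upright in the scene picture to get the relative pose.

```bash
cat > r2.py <<'E'
from fit import *
s=manip.state(); zb=s['tool_pos'][2]+.0172; R=Q(s['tool_rot']); yaw=np.arctan2(R[1,0],R[0,0])
f=grab('scene'); e=np.array([np.cos(yaw),np.sin(yaw)]); n=np.array([-e[1],e[0]]); o=s['tool_pos'][:2]+.085*e
# visible edges: pad top, pad lower edge (rear & -y), plate edges -y side and rear, bar -y lower and top edges
B=[e_ for e_ in box((-.024,0),(-.017,.017),(.136,.136))]+[((-.024,-.017,.126),(0,-.017,.126)),((0,-.017,.126),(0,.017,.126)),
 ((-.012,-.012,.04),(-.012,-.012,.126)),((0,-.012,.0),(0,-.012,.126)),((-.06,-.006,0),(-.012,-.006,0)),((-.06,-.006,.03),(-.02,-.006,.03)),
 ((0,-.017,.126),(0,-.017,.136)),((-.024,-.017,.126),(-.024,-.017,.136))]
for b in(1.2,.8):
    G=grads(f,b); best=[]
    for a in np.arange(-.012,.0121,.001):
        for l in np.arange(-.006,.0061,.001):
            for dz in(-.004,-.002,0,.002,.004):
                p=o+a*e+l*n; best.append((score(f,G,B,(p[0],p[1],yaw),zb+dz),a*1e3,l*1e3,dz*1e3))
    best.sort(reverse=True)
    for t in best[:5]: print(np.round(t,2))
    print('dz=0',[np.round(t,1).tolist() for t in best if abs(t[3])<1e-6][:4])
# upright scene-only with yaw scan
fs0=f; foot=lambda d:box((d-.065,d+.065),(-.055,.055),(.008,.008))
face=[((0,-.025,.198),(0,.025,.198)),((0,-.025,.03),(0,-.025,.198))]
for nm,F in(('scene',f),):
    G=grads(F,.8)
    for E,lab in((foot(.0355),'foot'),(face,'face'),(foot(.0355)+face,'all')):
        best=sorted(((score(F,G,E,(x,y,w)),x,y,w) for x in np.arange(.651,.669,.001) for y in np.arange(.185,.1975,.001) for w in np.arange(.05,.101,.01)),reverse=True)
        print(lab,[np.round(t,4).tolist() for t in best[:3]])
f0=dict(f); 
ft=grab('top'); ft['image']=cv2.imread('pics/top0.png'); G=grads(ft,.8)
best=sorted(((score(ft,G,foot(.0355),(x,y,w)),x,y,w) for x in np.arange(.651,.669,.001) for y in np.arange(.185,.1975,.0005) for w in np.arange(.05,.101,.01)),reverse=True)
print('top foot',[np.round(t,4).tolist() for t in best[:3]])
E
python3 r2.py
```

```text
[66.75  4.    2.   -2.  ]
[66.73  3.    5.   -4.  ]
[66.59  3.    4.   -4.  ]
[66.57  6.   -3.    2.  ]
[66.55  5.   -1.    0.  ]
dz=0 [[66.5, 5.0, -1.0, 0.0], [66.5, 5.0, 0.0, 0.0], [66.4, 4.0, 1.0, 0.0], [66.1, 4.0, 2.0, 0.0]]
[72.06  5.   -1.    0.  ]
[72.01  6.   -4.    2.  ]
[71.96  3.    4.   -4.  ]
[71.96  7.   -6.    4.  ]
[71.9  4.   1.  -2. ]
dz=0 [[72.1, 5.0, -1.0, 0.0], [71.6, 5.0, -2.0, 0.0], [71.2, 5.0, 0.0, 0.0], [71.1, 4.0, 0.0, 0.0]]
foot [[106.3789, 0.66, 0.191, 0.07], [106.3765, 0.66, 0.19, 0.07], [106.3575, 0.66, 0.191, 0.06]]
face [[91.2597, 0.664, 0.19, 0.05], [91.1848, 0.664, 0.189, 0.05], [91.1302, 0.665, 0.188, 0.05]]
all [[101.7426, 0.659, 0.19, 0.07], [101.7375, 0.659, 0.19, 0.08], [101.7292, 0.659, 0.189, 0.08]]
top foot [[120.0, 0.658, 0.191, 0.08], [119.9961, 0.658, 0.19, 0.09], [119.995, 0.658, 0.19, 0.08]]
```

Camera and tool agree: lateral offset about 0, the grip is at x −80, and the plate is about 50 mm from the face. I lower it to insertion height and approach.

Emit:
move_arm(increments=[0,-1.5,8,0,0,5,0,8,0,0,5,0,8,0,0,5,0,0,0,0,5,0,0,0,0,5,0,0,0,0,0,0,0,0,0,0,0,0,0,0])

```text
time: 9.92
tool_pos: [0.5558, 0.1841, 0.0788]
tool_rot: [-0.0, 0.999, 0.038, 0.0]
contact_force: [0.2, -0.5, -3.3]
gripper_width: 0.122
grasp_force: 60.0
```

```bash
python3 g.py .5802 .1849 .078 .075; sed -i 's/^# upright.*/raise SystemExit/' r2.py; python3 r2.py
```

```text
t 9.92 pos [0.5558 0.1841 0.0788] yaw 0.0767 tilt [ 0.001 -0.    -1.   ] spin 0.0017 shift now [24.3  1.1  0.8] after [24.3  1.1  0.8] F [ 0.2 -0.5 -3.3] j [0.19 0.06 1.81 0.   1.27 1.69]
[66.64  3.    3.   -2.  ]
[66.58  2.    6.   -4.  ]
[66.52  4.    0.    0.  ]
[66.5  2.   5.  -4. ]
[66.46  4.   -1.    2.  ]
dz=0 [[66.5, 4.0, 0.0, 0.0], [66.5, 4.0, 1.0, 0.0], [66.3, 3.0, 2.0, 0.0], [66.2, 3.0, 1.0, 0.0]]
[76.89  4.    1.   -2.  ]
[76.6  6.  -4.   2. ]
[76.6  5.  -2.   0. ]
[76.59  3.    4.   -4.  ]
[76.53  5.   -1.    0.  ]
dz=0 [[76.6, 5.0, -2.0, 0.0], [76.5, 5.0, -1.0, 0.0], [75.1, 5.0, -3.0, 0.0], [74.9, 5.0, 0.0, 0.0]]
```

Emit:
move_arm(increments=[3,0.6,0.8,0,0,3,0,0,0,0,0,0,0,0,0])

```text
time: 10.22
tool_pos: [0.5617, 0.1839, 0.0777]
tool_rot: [-0.0, 0.999, 0.038, 0.0]
contact_force: [0.3, -0.3, -4.6]
gripper_width: 0.117
grasp_force: 60.0
```

Emit:
move_arm(increments=[2,0,0,0,0,2,0,0,0,0,0,0,0,0,0])

```text
time: 10.47
tool_pos: [0.5655, 0.1842, 0.0776]
tool_rot: [-0.0, 0.999, 0.038, 0.0]
contact_force: [-0.0, 0.9, -4.2]
gripper_width: 0.123
grasp_force: 60.0
```

Emit:
move_arm(increments=[2,0,0,0,0,0,0,0,0,0])

```text
time: 10.63
tool_pos: [0.5674, 0.1844, 0.0775]
tool_rot: [-0.0, 0.999, 0.038, 0.0]
contact_force: [-0.0, 0.3, -4.4]
gripper_width: 0.121
grasp_force: 60.0
```

Emit:
move_arm(increments=[2,0,0,0,0,2,0,0,0,0,0,0,0,0,0])

```text
time: 10.88
tool_pos: [0.5715, 0.1847, 0.0776]
tool_rot: [-0.0, 0.999, 0.038, 0.0]
contact_force: [0.0, 0.3, -3.2]
gripper_width: 0.116
grasp_force: 60.0
```

Emit:
move_arm(increments=[2,0,0,0,0,2,0,0,0,0,0,0,0,0,0])

```text
time: 11.13
tool_pos: [0.5751, 0.185, 0.0773]
tool_rot: [0.0, 0.999, 0.038, -0.0]
contact_force: [-0.9, 0.1, -3.6]
gripper_width: 0.119
grasp_force: 60.0
```

Emit:
move_arm(increments=[2,0,0,0,0,1,0,0,0,0,0,0,0,0,0])

```text
time: 11.38
tool_pos: [0.575, 0.1851, 0.077]
tool_rot: [0.0, 0.999, 0.038, -0.004]
contact_force: [-11.7, -1.5, 1.9]
gripper_width: 0.122
grasp_force: 60.8
```

Emit:
move_arm(increments=[1.5,0,0,0,0,0,0,0,0,0])

```text
time: 11.55
tool_pos: [0.5748, 0.1852, 0.0769]
tool_rot: [0.0, 0.999, 0.038, -0.006]
contact_force: [-17.4, -0.8, 4.5]
gripper_width: 0.12
grasp_force: 61.3
```

Contact came about 5 mm earlier than the plate should touch, possibly the tooth on the roller. I back off, raise 2 mm and try again.

Emit:
move_arm(increments=[-4.5,0,0,0,0,0,0,-2,0,0,0,0,0,0,0,2,0,0,0,0,0,0,0,0,0])

```text
time: 11.97
tool_pos: [0.575, 0.1851, 0.0794]
tool_rot: [0.0, 0.999, 0.038, -0.003]
contact_force: [-9.5, -0.2, 0.8]
gripper_width: 0.12
grasp_force: 60.7
```

Emit:
move_arm(increments=[2,0,0,0,0,0,0,0,0,0])

```text
time: 12.13
tool_pos: [0.5748, 0.1852, 0.0791]
tool_rot: [0.0, 0.999, 0.038, -0.006]
contact_force: [-17.5, -1.8, 5.9]
gripper_width: 0.123
grasp_force: 61.4
```

```bash
sed -i 's/pics.crop/&/; s/for dz in(-.004,-.002,0,.002,.004)/for dz in(0,)/' r2.py; python3 r2.py | grep dz; python3 - <<'E'
from h import *
s=manip.state();print(s['contact_force'],s['ft_torque'],s['tool_pos'])
E
```

```text
dz=0 [[67.5, -2.0, 2.0, 0.0], [67.4, -2.0, 3.0, 0.0], [67.2, -2.0, 1.0, 0.0], [67.0, -2.0, 4.0, 0.0]]
dz=0 [[75.1, -2.0, 1.0, 0.0], [74.9, -2.0, 2.0, 0.0], [74.8, -3.0, 2.0, 0.0], [74.7, -2.0, 0.0, 0.0]]
[-17.28085645  -1.71920827   5.34878288] [-0.19276215  2.51672546 -0.07182059] [0.57482954 0.185199   0.07915987]
```

The sign check resolves it: the grip is at x −90, so the plate should touch at tool x ≈ .572, and contact at .575 fits at both heights. The plate is on the face with the teeth in. I relax the push and go down.

Emit:
move_arm(increments=[-3.5,0,0,0,0,0,0,2,0,0,0,0,2,0,0,0,0,0,0,0])

```text
time: 12.52
tool_pos: [0.5752, 0.185, 0.0751]
tool_rot: [-0.0, 0.999, 0.038, -0.001]
contact_force: [-3.7, -0.4, -2.7]
gripper_width: 0.119
grasp_force: 60.2
```

Emit:
move_arm(increments=[0,0,2,0,0,0,0,2,0,0,0,0,0,0,0])

```text
time: 12.77
tool_pos: [0.575, 0.1849, 0.0708]
tool_rot: [0.0, 0.999, 0.038, -0.001]
contact_force: [-3.7, 0.5, -3.8]
gripper_width: 0.121
grasp_force: 60.0
```

Emit:
move_arm(increments=[0,0,1.5,0,0,0,0,0,0,0])

```text
time: 12.93
tool_pos: [0.5751, 0.1849, 0.0695]
tool_rot: [0.0, 0.999, 0.038, -0.001]
contact_force: [-5.9, 0.0, -2.5]
gripper_width: 0.123
grasp_force: 60.1
```

Emit:
move_arm(increments=[-0.5,0,1.5,0,0,0,0,0,0,0])

```text
time: 13.1
tool_pos: [0.5751, 0.1849, 0.0684]
tool_rot: [0.0, 0.999, 0.038, -0.0]
contact_force: [-5.1, -0.9, -2.9]
gripper_width: 0.118
grasp_force: 60.3
```

Emit:
move_arm(increments=[0,0,1.5,0,0,0,0,0,0,0])

```text
time: 13.27
tool_pos: [0.575, 0.185, 0.0674]
tool_rot: [0.0, 0.999, 0.038, -0.0]
contact_force: [-6.7, -0.3, -0.5]
gripper_width: 0.124
grasp_force: 60.7
```

Emit:
move_arm(increments=[0,0,1,0,0,0,0,0,0,0])

```text
time: 13.43
tool_pos: [0.5749, 0.185, 0.0668]
tool_rot: [-0.0, 0.999, 0.038, -0.0]
contact_force: [-8.5, -0.9, 1.9]
gripper_width: 0.12
grasp_force: 60.9
```

The bracket is now resting on the roller about 14 mm above home. I pull back gently to check the hooking.

Emit:
move_arm(increments=[-2,0,0,0,0,0,0,0,0,0])

```text
time: 13.6
tool_pos: [0.5744, 0.1849, 0.067]
tool_rot: [-0.0, 0.999, 0.038, 0.002]
contact_force: [-0.9, 0.4, -1.0]
gripper_width: 0.119
grasp_force: 60.3
```

Emit:
move_arm(increments=[-2,0,0,0,0,0,0,0,0,0])

```text
time: 13.77
tool_pos: [0.5741, 0.1849, 0.0678]
tool_rot: [-0.0, 0.999, 0.038, 0.004]
contact_force: [5.5, 0.5, -1.6]
gripper_width: 0.119
grasp_force: 60.2
```

The hooks hold: it moved 0.9 mm and resists with 5.5 N. I relax, release and rise straight up.

Emit:
move_arm(increments=[2,0,0,0,0,0,0,0,0,0,0,0,0,0,0.5,0,0,0,0,1,0,0,0,0,1,0,0,0,0,1,0,0,0,0,1,0,0,0,0,1])

```text
time: 14.43
tool_pos: [0.573, 0.1848, 0.0659]
tool_rot: [0.0, 0.999, 0.038, -0.0]
contact_force: [0.5, -0.3, 0.4]
gripper_width: 0.95
grasp_force: 0.0
```

Emit:
move_arm(increments=[0,0,0,0,1,0,0,-10,0,1,0,0,-20,0,1,0,0,-30,0,1,0,0,-30,0,1,0,0,-30,0,1,0,0,-30,0,0.5,0,0,-20,0,0])

```text
time: 15.1
tool_pos: [0.5742, 0.185, 0.241]
tool_rot: [-0.0, 0.999, 0.038, 0.003]
contact_force: [0.5, -0.7, -0.6]
gripper_width: 0.749
grasp_force: 0.0
```

Emit:
move_arm(increments=[0,0,0,0,0,0,0,0,0,0,0,0,0,0,0,0,0,0,0,0,0,0,0,0,0,0,0,0,0,0])

```text
time: 15.6
tool_pos: [0.5724, 0.1847, 0.2342]
tool_rot: [0.0, 0.999, 0.038, -0.001]
contact_force: [-0.3, 0.6, 0.1]
gripper_width: 0.0
grasp_force: 0.0
```

```bash
python3 g.py .6500 .1905 .225 .076; python3 - <<'E'
from fit import *
f=grab('scene','s8.png'); x,y,w,k=270,100,90,5
im=cv2.convertScaleAbs(cv2.resize(f['image'][y:y+w,x:x+w],None,fx=k,fy=k,interpolation=cv2.INTER_CUBIC),alpha=1.4)
# where model expects the pad 14 mm above home
B=box((-.024,0),(-.017,.017),(.126,.136))
G=grads(f,.8)
E=B+[((0,-.012,.0),(0,-.012,.126)),((-.06,-.006,.03),(-.02,-.006,.03)),((-.06,-.006,0),(-.012,-.006,0))]
best=sorted(((score(f,G,E,(a,l,.075),.084),a,l) for a in np.arange(.650,.672,.001) for l in np.arange(.185,.1975,.001)),reverse=True)
print([np.round(t,4).tolist() for t in best[:4]])
draw(f,im,B,(best[0][1],best[0][2],.075),k,np.array([x,y]),(0,255,0),.084)
cv2.imwrite('pics/a8.png',im)
E
```

```text
t 15.6 pos [0.5724 0.1847 0.2342] yaw 0.0768 tilt [-0.003  0.    -1.   ] spin 0.0008 shift now [77.9  0.1  9. ] after [77.9  0.1  9.2] F [-0.3  0.6  0.1] j [ 0.19 -0.02  1.63 -0.    1.54  1.68]
[[65.0727, 0.651, 0.187], [64.5807, 0.651, 0.188], [64.3009, 0.652, 0.187], [64.1655, 0.652, 0.186]]
```

View pics/a8.png

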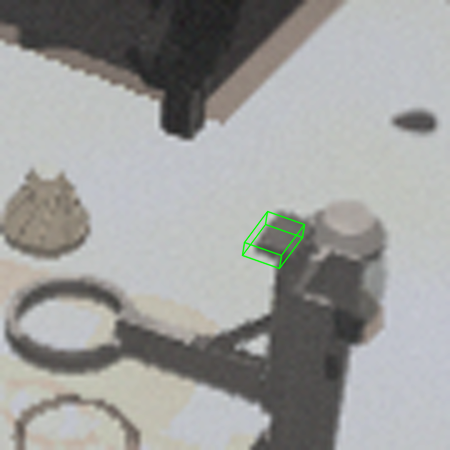

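The bracket hangs in the slots, level to the eye, with its pad at about (281,231) in the crop and the shut tips at (183,133).

```bash
python3 - <<'E'
from h import *
f=grab('scene'); s=manip.state(); P=lambda c:np.array([270,100])+(np.array(c)+.5)/5-.5
for c in((281,231),(284,233)): print(atz(f,P(c),.220).round(4))
for d in(0,.015,.026,.035): print(d,((proj(f,np.array(s['tool_pos'])+[0,0,d])[0]-[270,100]+.5)*5-.5).round(0))
E
```

```text
[0.6417 0.19   0.22  ]
[0.6441 0.1893 0.22  ]
0 [177. 174.]
0.015 [179. 154.]
0.026 [181. 139.]
0.035 [182. 127.]
```

Emit:
move_arm(increments=[10,0,0,0,0,20,0,0,0,0,20,0,0,0,0,17,0,0,0,0,8,0,0,0,0,0,0,10,0,0,0,0,10,0,0,0,0,0,0,0])

```text
time: 16.37
tool_pos: [0.6458, 0.1903, 0.212]
tool_rot: [0.0, 0.999, 0.038, -0.003]
contact_force: [0.5, -0.7, -1.7]
gripper_width: 0.0
grasp_force: 0.0
```

Emit:
move_arm(increments=[0,0,5,0,0,0,0,3,0,0,0,0,0,0,0])

```text
time: 16.62
tool_pos: [0.647, 0.1905, 0.2071]
tool_rot: [0.0, 0.999, 0.038, -0.001]
contact_force: [-0.1, 0.6, 0.1]
gripper_width: -0.0
grasp_force: 0.0
```

Emit:
move_arm(increments=[0,0,3,0,0,0,0,2,0,0,0,0,0,0,0])

```text
time: 16.87
tool_pos: [0.6477, 0.1905, 0.2027]
tool_rot: [0.0, 0.999, 0.038, -0.0]
contact_force: [0.0, 0.1, -0.7]
gripper_width: -0.003
grasp_force: 0.0
```

Emit:
move_arm(increments=[0,0,2,0,0,0,0,2,0,0,0,0,0,0,0])

```text
time: 17.12
tool_pos: [0.6477, 0.1905, 0.1985]
tool_rot: [0.0, 0.999, 0.038, -0.0]
contact_force: [-0.3, -0.1, 0.6]
gripper_width: -0.002
grasp_force: 0.0
```

Emit:
move_arm(increments=[0,0,2,0,0,0,0,1,0,0,0,0,0,0,0])

```text
time: 17.37
tool_pos: [0.6477, 0.1905, 0.1956]
tool_rot: [0.0, 0.999, 0.038, -0.0]
contact_force: [-0.3, -0.6, -0.4]
gripper_width: -0.001
grasp_force: 0.0
```

Emit:
move_arm(increments=[0,0,2,0,0,0,0,0,0,0,0,0,0,0,0])

```text
time: 17.62
tool_pos: [0.6478, 0.1906, 0.1938]
tool_rot: [0.0, 0.999, 0.038, -0.0]
contact_force: [-0.0, 0.0, -0.3]
gripper_width: -0.003
grasp_force: 0.0
```

Emit:
move_arm(increments=[0,0,1.5,0,0,0,0,0,0,0])

```text
time: 17.78
tool_pos: [0.6478, 0.1906, 0.1923]
tool_rot: [0.0, 0.999, 0.038, -0.0]
contact_force: [0.3, -0.0, -0.5]
gripper_width: 0.001
grasp_force: 0.0
```

Emit:
move_arm(increments=[0,0,1.5,0,0,0,0,0,0,0])

```text
time: 17.95
tool_pos: [0.6477, 0.1906, 0.1907]
tool_rot: [0.0, 0.999, 0.038, -0.0]
contact_force: [-0.2, 0.6, -0.1]
gripper_width: 0.001
grasp_force: 0.0
```

Emit:
move_arm(increments=[0,0,1.5,0,0,0,0,0,0,0])

```text
time: 18.12
tool_pos: [0.6477, 0.1905, 0.1891]
tool_rot: [0.0, 0.999, 0.038, -0.0]
contact_force: [-0.8, 0.4, -0.6]
gripper_width: -0.0
grasp_force: 0.0
```

Emit:
move_arm(increments=[0,0,1.5,0,0,0,0,0,0,0])

```text
time: 18.28
tool_pos: [0.648, 0.1906, 0.1881]
tool_rot: [-0.0, 0.999, 0.038, 0.0]
contact_force: [0.2, -0.3, 0.7]
gripper_width: 0.004
grasp_force: 0.0
```

Emit:
move_arm(increments=[0,0,1.5,0,0,0,0,0,0,0])

```text
time: 18.45
tool_pos: [0.6481, 0.1906, 0.1877]
tool_rot: [-0.0, 0.999, 0.038, 0.0]
contact_force: [-1.5, -0.1, 4.4]
gripper_width: -0.002
grasp_force: 2.1
```

Emit:
move_arm(increments=[0,0,1.5,0,0,0,0,0,0,0])

```text
time: 18.62
tool_pos: [0.6482, 0.1907, 0.1873]
tool_rot: [-0.0, 0.999, 0.038, 0.001]
contact_force: [-3.5, -1.1, 7.6]
gripper_width: -0.0
grasp_force: 4.1
```

Contact with the pad at reading .188. I press on, watching the force.

Emit:
move_arm(increments=[0,0,1.5,0,0,0,0,0,0,0])

```text
time: 18.78
tool_pos: [0.6482, 0.1908, 0.1867]
tool_rot: [-0.0, 0.999, 0.038, 0.001]
contact_force: [-5.0, -1.2, 9.8]
gripper_width: -0.001
grasp_force: 5.2
```

Emit:
move_arm(increments=[0,0,1.5,0,0,0,0,0,0,0])

```text
time: 18.95
tool_pos: [0.6482, 0.1909, 0.1852]
tool_rot: [-0.0, 0.999, 0.039, 0.001]
contact_force: [-4.7, -1.3, 9.3]
gripper_width: -0.002
grasp_force: 4.7
```

Emit:
move_arm(increments=[0,0,1.5,0,0,0,0,0,0,0])

```text
time: 19.12
tool_pos: [0.6483, 0.1908, 0.1833]
tool_rot: [-0.0, 0.999, 0.038, 0.001]
contact_force: [-4.0, -0.3, 8.7]
gripper_width: -0.004
grasp_force: 4.2
```

Emit:
move_arm(increments=[0,0,1.5,0,0,0,0,0,0,0])

```text
time: 19.28
tool_pos: [0.6483, 0.1909, 0.1814]
tool_rot: [-0.0, 0.999, 0.038, 0.001]
contact_force: [-2.7, -0.7, 7.0]
gripper_width: 0.001
grasp_force: 3.6
```

Emit:
move_arm(increments=[0,0,1.5,0,0,0,0,0,0,0])

```text
time: 19.45
tool_pos: [0.6484, 0.1908, 0.1793]
tool_rot: [-0.0, 0.999, 0.038, 0.001]
contact_force: [-1.6, 0.5, 5.5]
gripper_width: 0.002
grasp_force: 2.6
```

Emit:
move_arm(increments=[0,0,1.5,0,0,0,0,0,0,0])

```text
time: 19.62
tool_pos: [0.6485, 0.1907, 0.1771]
tool_rot: [-0.0, 0.999, 0.038, 0.001]
contact_force: [-0.3, 0.5, 3.1]
gripper_width: -0.002
grasp_force: 1.8
```

Emit:
move_arm(increments=[0,0,1.5,0,0,0,0,0,0,0])

```text
time: 19.78
tool_pos: [0.6486, 0.1906, 0.175]
tool_rot: [-0.0, 0.999, 0.038, 0.001]
contact_force: [1.6, 0.2, 5.0]
gripper_width: -0.001
grasp_force: 2.0
```

Emit:
move_arm(increments=[0,0,1.5,0,0,0,0,0,0,0])

```text
time: 19.95
tool_pos: [0.6486, 0.1906, 0.1735]
tool_rot: [-0.0, 0.999, 0.038, 0.001]
contact_force: [1.4, 0.2, 3.7]
gripper_width: -0.0
grasp_force: 1.8
```

Emit:
move_arm(increments=[0,0,1.5,0,0,0,0,0,0,0])

```text
time: 20.12
tool_pos: [0.6487, 0.1906, 0.1728]
tool_rot: [-0.0, 0.999, 0.038, 0.001]
contact_force: [1.9, 0.5, 7.1]
gripper_width: -0.001
grasp_force: 3.5
```

Emit:
move_arm(increments=[0,0,2,0,0,0,0,0,0,0])

```text
time: 20.28
tool_pos: [0.6488, 0.1907, 0.1727]
tool_rot: [-0.0, 0.999, 0.038, 0.001]
contact_force: [-1.5, -0.4, 12.8]
gripper_width: -0.0
grasp_force: 6.3
```

Emit:
move_arm(increments=[0,0,2,0,0,0,0,0,0,0])

```text
time: 20.45
tool_pos: [0.6489, 0.1907, 0.1726]
tool_rot: [-0.0, 0.999, 0.038, 0.002]
contact_force: [-4.8, -1.5, 18.8]
gripper_width: 0.0
grasp_force: 9.2
```

Emit:
move_arm(increments=[0,0,2,0,0,0,0,0,0,0])

```text
time: 20.62
tool_pos: [0.6491, 0.1907, 0.1726]
tool_rot: [-0.0, 0.999, 0.038, 0.002]
contact_force: [-8.5, -2.4, 23.8]
gripper_width: -0.003
grasp_force: 12.1
```

Emit:
move_arm(increments=[0,0,2,0,0,0,0,0,0,0])

```text
time: 20.78
tool_pos: [0.6493, 0.1908, 0.1726]
tool_rot: [-0.0, 0.999, 0.039, 0.003]
contact_force: [-10.6, -2.3, 30.0]
gripper_width: -0.0
grasp_force: 14.9
```

Firm stop at .1726 with 30 N and 15.4 mm of travel. I lift off and verify the height numerically.

Emit:
move_arm(increments=[0,0,-10,0,0,0,0,-10,0,0,0,0,-20,0,0,0,0,-25,0,0,0,0,-25,0,0,-20,0,-10,0,0,-30,0,0,0,0,-30,0,0,0,0])

```text
time: 21.45
tool_pos: [0.5672, 0.1842, 0.2628]
tool_rot: [0.0, 0.999, 0.038, -0.001]
contact_force: [-0.8, 0.2, -0.4]
gripper_width: 0.0
grasp_force: 0.0
```

Emit:
move_arm(increments=[-20,0,0,0,0,0,0,0,0,0,0,0,0,0,0])

```text
time: 21.7
tool_pos: [0.5471, 0.1829, 0.2623]
tool_rot: [0.0, 0.999, 0.039, -0.001]
contact_force: [0.7, -0.3, 0.6]
gripper_width: 0.003
grasp_force: 0.0
```

```bash
python3 - <<'E'
from fit import *
f=grab('scene','s9.png'); a=cv2.imread('pics/s8.png',0); b=cv2.cvtColor(f['image'],cv2.COLOR_BGR2GRAY)
ref=cv2.imread('pics/s8.png',0)
P=lambda x,y:(270+x//5,100+y//5)
u=np.array([np.cos(.075),np.sin(.075)]); o=np.array([.657,.190])
for nm,(x0,y0,x1,y1),off,z in(('ring',(0,270,140,375),-.152,.014),('bar',(125,310,260,390),-.09,.03),('pad',(245,205,300,260),-.012,.136)):
    (l,t),(r,d)=P(x0,y0),P(x1,y1); K=4
    A=cv2.resize(a,None,fx=K,fy=K,interpolation=cv2.INTER_CUBIC); B=cv2.resize(b,None,fx=K,fy=K,interpolation=cv2.INTER_CUBIC)
    tp=A[t*K:d*K,l*K:r*K]; m=12*K; wd=B[t*K-m:d*K+m,l*K-m:r*K+m]
    R=cv2.matchTemplate(wd,tp,cv2.TM_CCOEFF_NORMED); _,v,_,(mx,my)=cv2.minMaxLoc(R)
    p=np.array([*(o+off*u),.084+z]); e=proj(f,p-[0,0,.014])[0]-proj(f,p)[0]
    print(nm,'moved px',((mx-m)/K,(my-m)/K),'corr',round(v,3),'expected for 14 mm',e.round(2))
s=manip.state();print(s['time'],s['tool_pos'],s['contact_force'])
E
```

```text
ring moved px (0.0, 3.25) corr 0.971 expected for 14 mm [-0.19  3.24]
bar moved px (0.0, 3.5) corr 0.962 expected for 14 mm [-0.31  3.3 ]
pad moved px (-0.75, 4.25) corr 0.865 expected for 14 mm [-0.51  3.66]
21.75 [0.54782421 0.1828093  0.26239354] [-0.14929514 -0.00936007  0.16598821]
```

```bash
python3 -c "
from plant import manip
print(manip.job_done())"
```

```text
the job is handed in; nothing more can be done
None
```

The steel bracket is back on the upright, and I handed the job in at about 22 s of the 54 s allowed. Its two teeth went into the upper slots. I then pressed it down by the pad about 15 mm to a firm stop at 30 N, level by the camera check. I could not see the catch itself, so I infer it snapped in from that travel and stop. The arm is clear, and it never touched the shaker, canister or burr.

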